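# Show which paints make the orange of the beak

## Task

The apprentice is to mix orange and touch up the beak of the carved bird head: show how by pointing. With the fingertips a couple of centimetres above each, point straight down first at the red paint tube, then at the yellow paint tube, dwelling there two full seconds each time, and finally at the bird's orange beak; finish while still pointing at the beak. Touch nothing, do not bring the fingers down over the green or white tube or the blue puppet foot, and travel well above everything in between.

Things in the scene. Friction and masses are not known exactly. Their poses are not given: they have to be found in the camera images.
- tube_red: red paint tube with black cap lying on the table, 31x110x27 mm (x, y, z). Origin under its middle, on the table; +y runs along the tube to the cap, +z up, top 27 mm above the origin. Loose. It lies in a row with the green and the white tube; which of the three is where changes.
- tube_green: green paint tube, same shape and axes as the red one; not to be pointed at.
- tube_white: white paint tube with a blue band, same shape and axes as the red one (28 mm high); not to be pointed at.
- tube_yellow: yellow paint tube standing upright on its cap behind the row of tubes, 39x46x152 mm (x, y, z). Origin under its middle, on the table. Loose and easily knocked over.
- yellow_top (a point): the middle of the upper end of the standing yellow tube, its highest place, 152 mm above the table.
- bird_head: carved bird head, dark blue with an orange beak and white neck, lying on the table, 53x187x49 mm (x, y, z). Origin under its middle, on the table; the beak points along -y and lies at y = -52 to -94 mm; the highest point of the head is 49 mm up. Loose. It lies at the left or the right end of the row, the blue puppet foot at the other end.
- beak (a point): the top of the orange beak, midway along the beak, 34 mm above the table.
- limb_blue: carved puppet foot painted blue, 44x126x32 mm (x, y, z), origin under its middle; +y along it. Not to be pointed at.
- screw_tin: flat round tin, 70 mm across, 22 mm high, at the far left; origin under its middle. Leave alone. Near the robot, closer than all the listed things, also stand a pot of rinse water (64 mm high), a brush, and in the corners a white bottle (171 mm, right) and a jar of brushes (215 mm, left): keep clear of them too.
- sanding_block: cork sanding block, 62x112x36 mm, at the far right; origin under its middle. Leave alone.
Things that resemble listed ones, but are neither listed nor needed, are in the scene too. Leave any purple look-alike of the tube_red alone.

How it is judged:
On the way, in this order (a step that is already met when the one before it is completed fails the run):
1. pointing down at the red tube, fingertips just above it, for two seconds (1.5 s are enough) (x of the grasp point in the frame of tube_red between -0.028 and 0.028 m and y of the grasp point in the frame of tube_red between -0.058 and 0.058 m and z of the grasp point in the frame of tube_red between 0.04 and 0.105 m), for 1.5 s.
2. pointing down at the yellow tube, fingertips just above its upper end, for two seconds (1.5 s are enough) (x of the grasp point in the frame of tube_yellow between -0.032 and 0.032 m and y of the grasp point in the frame of tube_yellow between -0.034 and 0.034 m and z of the grasp point in the frame of tube_yellow between 0.165 and 0.235 m), for 1.5 s.
At the end, for the whole second after the job is handed in: The tool still points down at the beak: the place between the finger pads is over the beak (30 mm to either side, 5 mm behind its root to 11 mm past its tip) and 45 to 115 mm above the table, fingertips just clear of it. No loose thing has moved more than 8 mm (x of the grasp point in the frame of bird_head between -0.03 and 0.03 m and y of the grasp point in the frame of bird_head between -0.105 and -0.047 m and z of the grasp point in the frame of bird_head between 0.045 and 0.115 m and distance of each of tube_red, tube_green, tube_white, tube_yellow, bird_head, limb_blue, screw_tin, sanding_block from where it was at the start of the episode below 0.008 m); the robot touches nothing.
It fails at once if the robot touches anything (over 0.5 N) (contact force between any of the fingers, the arm and anything else above 0.5 N).
It fails at once if something on the table is moved more than 8 mm, lifted or knocked over (distance of any of tube_red, tube_green, tube_white, tube_yellow, bird_head, limb_blue, screw_tin, sanding_block from where it was at the start of the episode above 0.008 m).
It fails at once if the fingers are brought down over the green or white tube or the blue foot (place between the pads less than 105 mm above the table, over its outline) ((x of the grasp point in the frame of tube_green between -0.022 and 0.022 m and y of the grasp point in the frame of tube_green between -0.055 and 0.055 m and z of the grasp point in the frame of tube_green between 0 and 0.105 m) or (x of the grasp point in the frame of tube_white between -0.022 and 0.022 m and y of the grasp point in the frame of tube_white between -0.055 and 0.055 m and z of the grasp point in the frame of tube_white between 0 and 0.105 m) or (x of the grasp point in the frame of limb_blue between -0.025 and 0.025 m and y of the grasp point in the frame of limb_blue between -0.063 and 0.063 m and z of the grasp point in the frame of limb_blue between 0 and 0.105 m)).
It also fails if it takes over 48 s, if anything falls off the work surface, if the arm or the gripper's body presses on something with over 40 N, if the wrist force passes 120 N, or if a joint passes its speed limit or range.

## Robot

A 6-joint arm with a two-finger parallel gripper is mounted at the origin on the work surface; the furniture and walls round the work are solid. World frame = base frame: x ahead of the robot, y to its left, z up, the work surface at z = 0. Lengths are in m, angles in rad, forces in N, time in s.
With the tool pointing down it reaches from about 0.25 to 0.775 m from the base axis. Payload 4 kg.
Tool frame: the origin (TCP) lies on the centre line of the jaws, within the pads' length; the fingertips stand 17 mm ahead of it and the grasp point (between the pads) lies 2 mm behind it; z points along the fingers, y is the line along which they close (so a half turn about z gives the same grasp; the last joint's range is limited). The gripper opens to 94 mm and grips with 3 to 60 N. Pads are 16 mm wide; open, the fingers measure 119 mm over their backs; the gripper's body (75 mm by 177 mm) begins 78 mm behind the grasp point.
Start: joints at [1.065, 0.087, 1.371, -0, 1.684, -0.103], TCP at [0.216, 0.506, 0.194] pointing down, gripper open.
Joint ranges: [-3.1, 3.1], [-0.76, 2.03], [0.27, 2.55], [-1.08, 4.22], [0.17, 2.65], [-2.57, 2.57]. Speed limits (rad/s): [2.79, 2.79, 3.14, 3.14, 3.14, 3.14].

## Interface

Orientations are given as [roll, pitch, yaw] about the fixed x, y, z axes, in that order (R = Rz(yaw) Ry(pitch) Rx(roll)).
In Python, from bench import robot gives the robot as it stands.
- The arm moves only by the tool servo_tool, never from a script. Its argument "plan" is a list of rows, each a list of 7 numbers: the shift along the tool's x, y, z normalised to -1 to 1, where 1 is 0.1 m, then the turn, a rotation vector about the tool's x, y, z normalised to -1 to 1, where 1 is pi/2 rad, then the finger opening in mm, from 0 to 94. In form: [[x, y, z, ax, ay, az, gripper], ...]. A call has 1 to 12 rows; each row is the pose to reach, as a shift and turn from the pose commanded when the call began, along the tool's axes at that moment; what a row does not reach only later rows make up. A row lasts 1/12 s, in which the tool goes at most 41.7 mm and 7.16 degrees, less where a joint would pass 70% of its speed; a pose out of reach is approached as far as the arm can. A call with a number of a shift or a turn outside -1 to 1 is refused whole. A call with a gripper value outside its range is refused whole. The fingers move at their own pace and stop on an object; the grip force is fixed at half the most. Time passes only in rows, so rows that repeat a pose let the fingers close. It gives the time, the measured TCP pose, the force, the opening and the grip force at its end, in the units of the state.
- robot.get_obs(): the state, without advancing time (a new reading comes with each control period).
- robot.snapshot(name): name is "scene" or "side" or "wrist"; returns the picture (480x640x3 uint8, red, green, blue); there is no depth.
- robot.camera_params(name): a dict with "camera_matrix" (3x3 intrinsics, pixels), "rvec" (rotation vector, rad) and "tvec" (3), from world to camera coordinates, as OpenCV has them; the wrist camera has in their place "tool_from_camera" (4x4, takes a point from camera to tool coordinates, whose origin is the TCP and whose axes are the flange's). Camera axes: x right, y down, z forward; pixel columns grow to the right and rows downward; lengths in m; the calibration is good to about 2 mm. The wrist camera is an equidistant fisheye: a pixel r from the principal point sees the ray r / f radians off the axis. A picture is of the moment at which its call begins: read the wrist's pose just before it. camera_params takes no time and is no camera call.
- robot.close_job(): hands the job in; it is judged then, once.
Trained networks look in the newest picture that a camera, given by its name, has taken for a name from the list of things; names that differ only in an ending like _2 or _b are one class to them, and where a whole thing is asked for, a point or a joint stands for the part that bears it (a point fixed in the world has none). Each returns a list of dicts, best first, with "conf" (0 to 1); they miss things now and then, are a little off and sometimes report something else, mostly with a low value. They report only what shows in the picture. A call takes as long as a camera call. They do not tell look-alikes from the thing itself.
- robot.find_in(thing, camera): "extent" ([centre column, centre row, width, height] in pixels, round what is visible of it).
The state is a dict: "time": time; "joint_positions": joint angles; "qvel": joint speeds; "joint_torque": joint torques, N m; "tool_pos": TCP position; "ee_rot": TCP orientation; "wrist_force": force on the tool from outside, world axes, zero at the start; "wrist_torque": the same for the moment, N m; "width": finger opening in m; "finger_force": force on a finger pad.
Only numpy, scipy, OpenCV 4.12 (cv2) and the standard library are available. Lean on these libraries where they do the work, as an engineer would, in place of code of your own. Each camera call takes 0.05 s, during which the arm holds its last target. There are 200 camera calls.

## Working session

There is one attempt and no reset: what is moved stays moved. The work goes in short steps, Python scripts to look and compute and a tool call to move; the robot and the scene stay as the last step left them, time stands still between calls to the robot, and variables do not carry over. Pictures are saved under pics/ and viewed, at most 10 in all, crops included, and the job is handed in when it is done.

Besides the shell and the picture viewer there is one more tool, called after "Request:" by a JSON object that holds its "fn" and its "kwargs". servo_tool: Moves the arm, as the interface text tells. Scaled input: -1 to 1 covers 0.1 m each way for a shift and pi/2 rad each way for a turn. Its arguments: {"type":"object","properties":{"plan":{"type":"array","items":{"type":"array","items":{"type":"number"}}}},"required":["plan"]}

```bash
mkdir -p pics; cat > h.py <<'E'
import numpy as np, cv2
from bench import robot
def save(n,f):
    im=robot.snapshot(n); cv2.imwrite(f'pics/{f}.png',im[:,:,::-1]); return im
def px2w(n,u,v,z):
    p=robot.camera_params(n);K=np.array(p['camera_matrix']);R=cv2.Rodrigues(np.array(p['rvec'],float))[0];t=np.array(p['tvec'],float).ravel()
    d=R.T@np.linalg.inv(K)@[u,v,1];c=-R.T@t
    return c+d*(z-c[2])/d[2]
def w2px(n,P):
    p=robot.camera_params(n)
    return cv2.projectPoints(np.array(P,float).reshape(-1,1,3),np.array(p['rvec'],float),np.array(p['tvec'],float),np.array(p['camera_matrix'],float),None)[0].reshape(-1,2)
E
python3 - <<'E'
from h import *
save('scene','s0'); save('side','d0')
for t in ['tube_red','tube_green','tube_white','tube_yellow','bird_head','limb_blue','screw_tin','sanding_block']:
    for c in ['scene','side']:
        print(t,c,[(np.round(d['extent']).astype(int).tolist(),round(d['conf'],2)) for d in robot.find_in(t,c)][:3])
o=robot.get_obs();print(o['tool_pos'],o['ee_rot'],o['time'],o['width'])
E
```

```text
tube_red scene [([328, 275, 16, 11], 0.46)]
tube_red side [([274, 396, 23, 57], 0.69), ([308, 295, 55, 30], 0.65)]
tube_green scene []
tube_green side [([338, 335, 60, 21], 0.67)]
tube_white scene []
tube_white side [([346, 225, 17, 60], 0.68), ([288, 258, 44, 15], 0.67)]
tube_yellow scene [([233, 225, 20, 11], 0.5)]
tube_yellow side [([348, 223, 17, 60], 0.8), ([337, 335, 59, 22], 0.33)]
bird_head scene [([355, 203, 51, 11], 0.82)]
bird_head side [([376, 397, 89, 61], 0.72)]
limb_blue scene []
limb_blue side [([247, 215, 51, 27], 0.92)]
screw_tin scene [([172, 326, 26, 28], 0.73)]
screw_tin side [([310, 202, 27, 20], 0.77), ([246, 214, 49, 24], 0.45)]
sanding_block scene [([312, 193, 37, 34], 0.86)]
sanding_block side [([376, 398, 90, 58], 0.57)]
[0.21560926 0.50599503 0.19412229] [3.14148092e+00 1.34690588e-05 2.73879798e+00] 0.9 0.09375282557505835
```

View pics/s0.png

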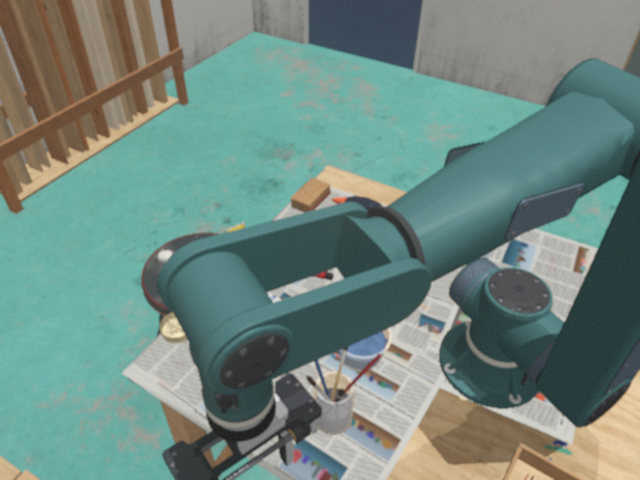

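View pics/d0.png

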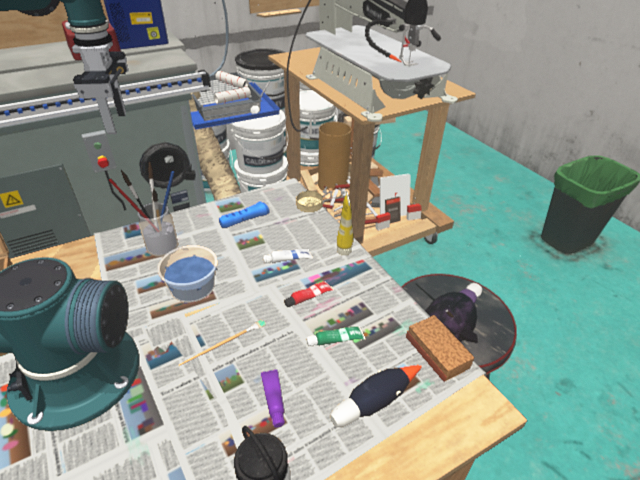

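The side picture shows the red tube at (308,294) between white (288,256) and green (336,335). The yellow tube stands at (346,225), and the bird is at (376,395) with its beak at about (411,373).
Things that could be mistaken for the targets: for the red tube, the purple look-alike (273,397), the green tube and the white tube. For the yellow tube, none. For the beak, the cork block (440,346). I choose by colour and check in a crop.

```bash
python3 - <<'E'
from h import *
im=cv2.imread('pics/d0.png')
cv2.imwrite('pics/c0.png',cv2.resize(im[190:430,210:490],None,fx=2.5,fy=2.5,interpolation=cv2.INTER_CUBIC)[:600,:700])
hsv=cv2.cvtColor(im,cv2.COLOR_BGR2HSV)
def blob(lo,hi,x0,y0,x1,y1):
    m=np.zeros(im.shape[:2],np.uint8);m[y0:y1,x0:x1]=cv2.inRange(hsv,lo,hi)[y0:y1,x0:x1]
    n,l,s,c=cv2.connectedComponentsWithStats(m);i=1+np.argmax(s[1:,4]);return s[i],c[i]
for nm,a,z in [('beak',((3,150,130),(18,255,255),395,360,425,392),.025),('yel',((20,120,100),(35,255,255),330,190,362,256),.07)]:
    s,c=blob(*a);print(nm,s,c,px2w('side',*c,z))
P=lambda u,v,z:print((u,v),np.round(px2w('side',u,v,z),3))
P(308,294,.015);P(346,199,.152);P(346,252,.0);P(288,257,.015);P(337,335,.015);P(247,215,.016);P(376,396,.024);P(185,272,.03);P(440,346,.02);P(310,202,.011)
print(w2px('side',[[.6,0,.152]]))
E
```

```text
beak [401 365  20  17 160] [411.00625 371.00625] [ 0.5001625  -0.28805532  0.025     ]
yel [337 224  17  25 276] [344.68478261 237.64130435] [0.55962269 0.02456397 0.07      ]
(308, 294) [ 0.436 -0.038  0.015]
(346, 199) [0.572 0.048 0.152]
(346, 252) [0.583 0.05  0.   ]
(288, 257) [0.451 0.082 0.015]
(337, 335) [ 0.434 -0.155  0.015]
(247, 215) [0.431 0.269 0.016]
(376, 396) [ 0.421 -0.298  0.024]
(185, 272) [0.235 0.127 0.03 ]
(440, 346) [ 0.582 -0.269  0.02 ]
(310, 202) [0.599 0.251 0.011]
[[370.14062902 207.10703072]]
```

View pics/c0.png

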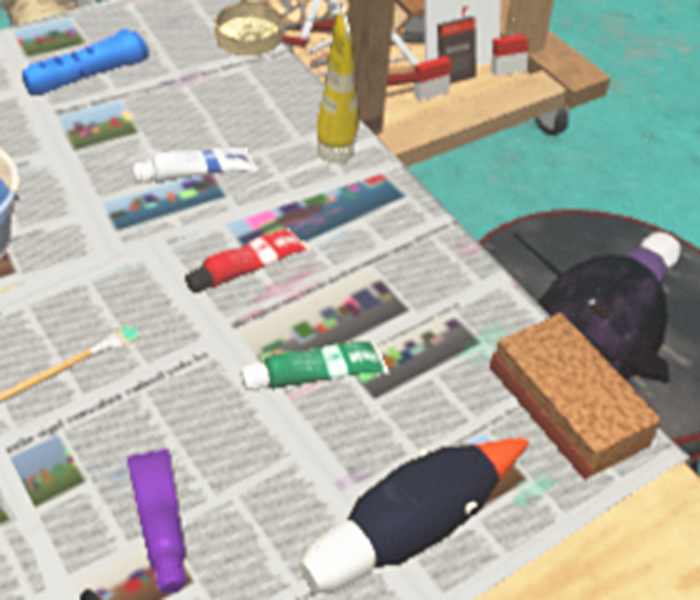

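The crop confirms it: the red tube with the black cap is at (309,294), the orange beak at (411,371) and the yellow top at (347,195). I lift and straighten the tool first.

Request:
{"fn": "servo_tool", "kwargs": {"plan": [[0,0,-0.5,0,0,0,0],[0,0,-1,0,0,0,0],[0,0,-1,0,0,0,0],[0,0,-1,0,0,-0.08,0],[0,0,-1,0,0,-0.16,0],[0,0,-1,0,0,-0.2564,0],[0,0,-1,0,0,-0.2564,0],[0,0,-1,0,0,-0.2564,0]]}}

```text
time: 1.57
tool_pos: [0.2156, 0.506, 0.2942]
ee_rot: [3.141, 0.0, -3.141]
wrist_force: [0.4, 0.3, 0.1]
width: 0.0443
finger_force: 0.0
```

```bash
python3 - <<'E'
from h import *
P=lambda u,v,z:print((u,v),np.round(px2w('side',u,v,z),3))
P(347,195,.152);P(158,250,0);P(160,220,.1);P(262,440,.171);P(190,297,0)
o=robot.get_obs();print(o['time'],o['tool_pos'],o['ee_rot'],o['joint_positions'],o['width'])
E
```

```text
(347, 195) [0.582 0.059 0.152]
(158, 250) [0.207 0.261 0.   ]
(160, 220) [0.224 0.231 0.1  ]
(262, 440) [ 0.208 -0.348  0.171]
(190, 297) [0.227 0.083 0.   ]
1.5667 [0.21562403 0.50599439 0.29417695] [ 3.14140464e+00  1.15287862e-04 -3.14129989e+00] [ 1.06488009e+00  8.99001106e-02  1.17117878e+00 -1.01483763e-05
  1.88029343e+00 -5.06212101e-01] 0.044268874591127355
```

Request:
{"fn": "servo_tool", "kwargs": {"plan": [[-0.3,-0.3,0,0,0,0,0],[-0.6,-0.6,0,0,0,0,0],[-1,-1,0,0,0,0,0],[-1,-1,0,0,0,0,0],[-1,-1,0,0,0,0,0]]}}

```text
time: 1.98
tool_pos: [0.318, 0.4036, 0.2943]
ee_rot: [-3.141, 0.001, 3.135]
wrist_force: [-0.3, 0.2, 0.1]
width: 0.0108
finger_force: 0.0
```

Request:
{"fn": "servo_tool", "kwargs": {"plan": [[-0.3,-0.3,0,0,0,0,0],[-0.6,-0.6,0,0,0,0,0],[-1,-1,0,0,0,0,0],[-1,-1,0,0,0,0,0],[-1,-1,0,0,0,0,0]]}}

```text
time: 2.4
tool_pos: [0.4174, 0.3043, 0.2936]
ee_rot: [-3.141, -0.0, 3.136]
wrist_force: [-0.8, 0.0, -0.6]
width: 0.0004
finger_force: 0.0
```

Request:
{"fn": "servo_tool", "kwargs": {"plan": [[0,-0.3,0,0,0,0,0],[0,-0.6,0,0,0,0,0],[0,-1,0,0,0,0,0],[0,-1,0,0,0,0,0],[0,-1,0,0,0,0,0]]}}

```text
time: 2.82
tool_pos: [0.4151, 0.2063, 0.2947]
ee_rot: [3.14, 0.001, 3.14]
wrist_force: [-0.0, 0.2, -0.6]
width: 0.0007
finger_force: 0.0
```

Request:
{"fn": "servo_tool", "kwargs": {"plan": [[0,-0.3,0,0,0,0,0],[0,-0.6,0,0,0,0,0],[0,-1,0,0,0,0,0],[0,-1,0,0,0,0,0],[0,-1,0,0,0,0,0]]}}

```text
time: 3.23
tool_pos: [0.4157, 0.1066, 0.2942]
ee_rot: [3.14, 0.0, 3.14]
wrist_force: [0.3, 0.7, 0.3]
width: 0.0006
finger_force: 0.0
```

Request:
{"fn": "servo_tool", "kwargs": {"plan": [[-0.1,-0.4,0,0,0,0,0],[-0.2,-0.8,0,0,0,0,0],[-0.2,-1,0,0,0,0,0],[-0.2,-1,0,0,0,0,0],[-0.2,-1,0,0,0,0,0]]}}

```text
time: 3.65
tool_pos: [0.4361, 0.0078, 0.2939]
ee_rot: [3.14, -0.0, -3.14]
wrist_force: [-0.3, 0.7, -0.1]
width: 0.0008
finger_force: 0.0
```

```bash
cat >> h.py <<'E'
from scipy.spatial.transform import Rotation as Ro
def wpx2w(u,v,z,o):
    p=robot.camera_params('wrist');K=np.array(p['camera_matrix']);T=np.array(p['tool_from_camera'])
    a=np.array([(u-K[0,2])/K[0,0],(v-K[1,2])/K[1,1]]);r=np.linalg.norm(a)
    d=np.r_[a/r*np.sin(r),np.cos(r)]
    R=Ro.from_euler('xyz',o['ee_rot']).as_matrix()
    c=o['tool_pos']+R@T[:3,3];d=R@T[:3,:3]@d
    return c+d*(z-c[2])/d[2]
E
python3 - <<'E'
from h import *
o=robot.get_obs();print(o['time'],o['tool_pos'],o['ee_rot'],o['joint_positions'])
save('wrist','w0')
for t,z in [('tube_red',.015),('tube_yellow',.1),('yellow_top',.152),('bird_head',.025),('beak',.03),('tube_green',.015),('tube_white',.015)]:
    for d in robot.find_in(t,'wrist')[:2]:
        e=d['extent'];print(t,np.round(e),round(d['conf'],2),np.round(wpx2w(e[0],e[1],z,o),3))
E
```

```text
3.65 [0.43606009 0.00778603 0.29385752] [ 3.13985483e+00 -4.09448833e-04 -3.14030847e+00] [-1.13697592e-01 -1.64832731e-01  1.41810760e+00  1.76809403e-03
  1.88892344e+00 -1.68522521e+00]
tube_red [166.  99.  74.  32.] 0.94 [ 0.284 -0.199  0.015]
tube_red [294. 212.  34.  81.] 0.69 [ 0.439 -0.028  0.015]
bird_head [108. 208.  39. 128.] 0.82 [ 0.427 -0.292  0.025]
beak [108. 208.  37. 131.] 0.86 [ 0.428 -0.288  0.03 ]
tube_green [201. 206.  31.  84.] 0.95 [ 0.43  -0.151  0.015]
tube_white [386. 223.  35.  83.] 0.86 [0.453 0.09  0.015]
```

View pics/w0.png

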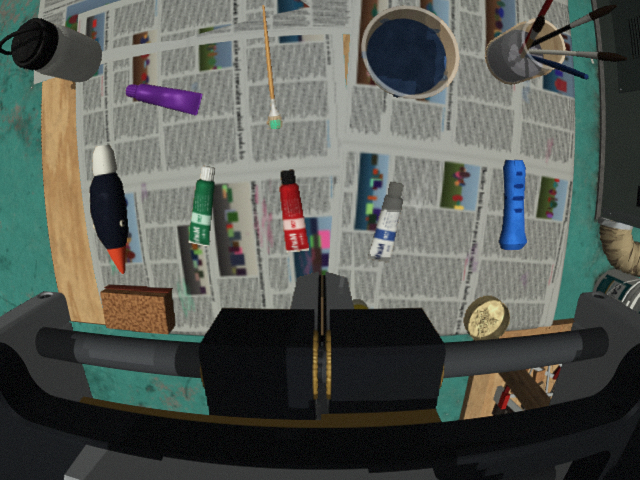

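The wrist view shows the red tube at (294,212), the green at (201,206), the white at (386,223) and the beak tip at about (118,262). This agrees with the side camera to about 1 cm. I go down over the red tube now.

Request:
{"fn": "servo_tool", "kwargs": {"plan": [[-0.02,-0.2,0,0,0,0,0],[-0.02,-0.4,0.2,0,0,0,0],[-0.02,-0.4,0.5,0,0,0,0],[-0.02,-0.4,0.8,0,0,0,0],[-0.02,-0.4,1,0,0,0,0],[-0.02,-0.4,1,0,0,0,0]]}}

```text
time: 4.55
tool_pos: [0.4346, -0.0333, 0.1889]
ee_rot: [3.139, -0.009, 3.141]
wrist_force: [-0.2, -1.1, -0.2]
width: 0.0008
finger_force: 0.0
```

Request:
{"fn": "servo_tool", "kwargs": {"plan": [[0,0,0.2,0,0,0,0],[0,0,0.4,0,0,0,0],[0,0,0.6,0,0,0,0],[0,0,0.8,0,0,0,0],[0,0,0.8,0,0,0,0],[0,0,0.8,0,0,0,0]]}}

```text
time: 5.05
tool_pos: [0.4376, -0.0338, 0.1147]
ee_rot: [3.141, -0.0, -3.141]
wrist_force: [0.3, 0.2, 0.4]
width: 0.0006
finger_force: 0.0
```

```bash
python3 - <<'E'
from h import *
o=robot.get_obs();print(o['time'],o['tool_pos'])
im=save('wrist','w1')
hsv=cv2.cvtColor(im,cv2.COLOR_RGB2HSV)
m=cv2.inRange(hsv,(0,150,90),(8,255,255))|cv2.inRange(hsv,(172,150,90),(180,255,255))
n,l,s,c=cv2.connectedComponentsWithStats(m);i=1+np.argmax(s[1:,4]);print('red body',s[i],wpx2w(*c[i],.02,o))
for t in ['tube_red']:
    for d in robot.find_in(t,'wrist')[:2]:
        e=d['extent'];print(t,np.round(e),round(d['conf'],2),np.round(wpx2w(e[0],e[1],.015,o),3))
E
```

```text
5.05 [ 0.43763807 -0.03384092  0.11471884]
red body [ 307  199   30   56 1295] [ 0.42262993 -0.03505121  0.02      ]
tube_red [326. 226.  46.  99.] 0.76 [ 0.425 -0.031  0.015]
tube_red [128.  67. 112.  51.] 0.58 [ 0.285 -0.199  0.015]
```

View pics/w1.png

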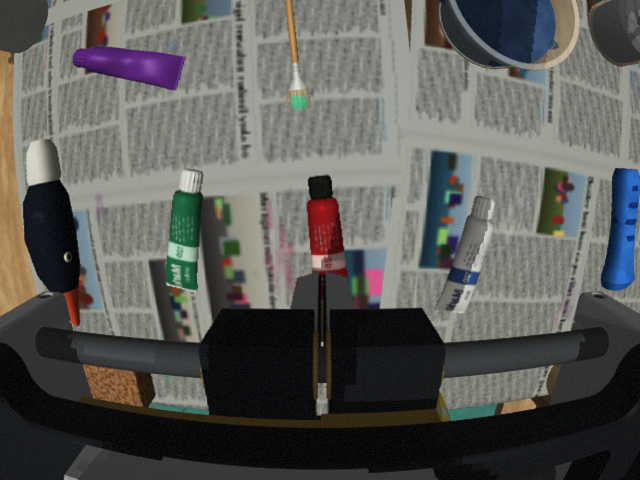

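The fingers hang in line with the red tube (cap at (319,187), its end just under the fingertips). I go down the rest of the way and dwell.

Request:
{"fn": "servo_tool", "kwargs": {"plan": [[0,0,0.1,0,0,0,0],[0,0,0.25,0,0,0,0],[0,0,0.4,0,0,0,0],[0,0,0.44,0,0,0,0],[0,0,0.44,0,0,0,0],[0,0,0.44,0,0,0,0],[0,0,0.44,0,0,0,0],[0,0,0.44,0,0,0,0],[0,0,0.44,0,0,0,0],[0,0,0.44,0,0,0,0],[0,0,0.44,0,0,0,0],[0,0,0.44,0,0,0,0]]}}

```text
time: 6.15
tool_pos: [0.4377, -0.034, 0.0703]
ee_rot: [3.142, 0.0, 3.142]
wrist_force: [-0.5, 0.2, -0.8]
width: 0.0007
finger_force: 0.0
```

Request:
{"fn": "servo_tool", "kwargs": {"plan": [[0,0,0,0,0,0,0],[0,0,0,0,0,0,0],[0,0,0,0,0,0,0],[0,0,0,0,0,0,0],[0,0,0,0,0,0,0],[0,0,0,0,0,0,0],[0,0,0,0,0,0,0],[0,0,0,0,0,0,0],[0,0,0,0,0,0,0],[0,0,0,0,0,0,0],[0,0,0,0,0,0,0],[0,0,0,0,0,0,0]]}}

```text
time: 7.15
tool_pos: [0.4376, -0.034, 0.0701]
ee_rot: [3.141, 0.0, 3.142]
wrist_force: [0.8, 0.3, -0.7]
width: 0.0005
finger_force: 0.0
```

Request:
{"fn": "servo_tool", "kwargs": {"plan": [[0,0,0,0,0,0,0],[0,0,0,0,0,0,0],[0,0,0,0,0,0,0],[0,0,0,0,0,0,0],[0,0,0,0,0,0,0],[0,0,0,0,0,0,0],[0,0,0,0,0,0,0],[0,0,0,0,0,0,0]]}}

```text
time: 7.82
tool_pos: [0.4376, -0.034, 0.0701]
ee_rot: [3.142, 0.0, 3.142]
wrist_force: [0.0, 0.3, -0.6]
width: 0.0005
finger_force: 0.0
```

Request:
{"fn": "servo_tool", "kwargs": {"plan": [[0,0,-0.3,0,0,0,0],[0,0,-0.7,0,0,0,0],[0,0,-1,0,0,0,0],[0,0,-1,0,0,0,0],[0,0,-1,0,0,0,0]]}}

```text
time: 8.23
tool_pos: [0.439, -0.0343, 0.1723]
ee_rot: [-3.141, 0.005, 3.142]
wrist_force: [0.9, -0.6, -1.3]
width: 0.0006
finger_force: 0.0
```

Request:
{"fn": "servo_tool", "kwargs": {"plan": [[0,0,-0.3,0,0,0,0],[0,0,-0.7,0,0,0,0],[0,0,-1,0,0,0,0],[0,0,-1,0,0,0,0],[0,0,-1,0,0,0,0]]}}

```text
time: 8.65
tool_pos: [0.438, -0.0341, 0.2702]
ee_rot: [-3.141, 0.001, 3.142]
wrist_force: [-0.1, -0.5, 0.3]
width: 0.0009
finger_force: 0.0
```

```bash
python3 - <<'E'
from h import *
o=robot.get_obs();print(o['time'],o['tool_pos'],o['wrist_force'])
save('side','d1')
im=cv2.imread('pics/d1.png');cv2.imwrite('pics/c1.png',cv2.resize(im[60:400,200:480],None,fx=1.75,fy=1.75))
E
```

```text
8.65 [ 0.43797767 -0.03410233  0.27017611] [-0.07144188 -0.53236297  0.33942756]
```

View pics/c1.png

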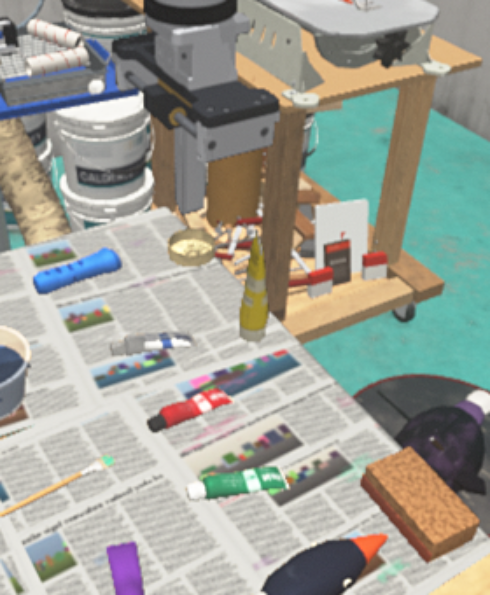

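Everything is undisturbed. The yellow top is at about (347,195) in the full side image, which gives about (0.580, 0.054). I move there at height, then go down.

Request:
{"fn": "servo_tool", "kwargs": {"plan": [[-0.3,0.2,0,0,0,0,0],[-0.5,0.4,0,0,0,0,0],[-0.7,0.6,0,0,0,0,0],[-0.7,0.6,0,0,0,0,0],[-0.7,0.6,0,0,0,0,0]]}}

```text
time: 9.12
tool_pos: [0.5067, 0.0267, 0.2661]
ee_rot: [3.141, -0.007, -3.14]
wrist_force: [0.6, -0.1, -0.6]
width: 0.0005
finger_force: 0.0
```

Request:
{"fn": "servo_tool", "kwargs": {"plan": [[-0.3,0.1,0,0,0,0,0],[-0.5,0.2,0,0,0,0,0],[-0.72,0.28,0,0,0,0,0],[-0.72,0.28,0,0,0,0,0],[-0.72,0.28,0,0,0,0,0],[-0.72,0.28,0,0,0,0,0]]}}

```text
time: 9.62
tool_pos: [0.5784, 0.0531, 0.2692]
ee_rot: [-3.141, -0.002, 3.141]
wrist_force: [0.6, 0.3, 1.4]
width: 0.0006
finger_force: 0.0
```

```bash
python3 - <<'E'
from h import *
o=robot.get_obs();print(o['time'],o['tool_pos'],o['wrist_force'])
a=save('side','d2');b=save('wrist','w2')
tip=np.array(o['tool_pos'])-[0,0,.017];print('tip px',w2px('side',[tip]))
cv2.imwrite('pics/c2.png',np.hstack([cv2.resize(a[120:280,280:420],None,fx=2.5,fy=2.5),cv2.resize(b[150:450,135:435],(400,400))])[:,:,::-1])
E
```

```text
9.6167 [0.57840206 0.05314424 0.26920009] [0.55689313 0.26505739 1.37234237]
tip px [[350.04809691 154.07784457]]
```

View pics/c2.png

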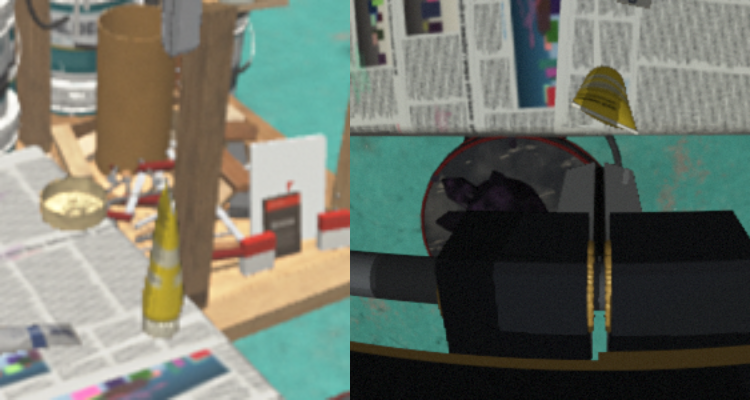

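```bash
python3 - <<'E'
from h import *
o=robot.get_obs()
for u,v in [(304,225),(326,236),(348,248)]: print('yellow top edge',wpx2w(u,v,.152,o))
p=robot.camera_params('wrist');T=np.array(p['tool_from_camera']);print(T,p['camera_matrix'])
print('fingertip plane at px(322,275):',wpx2w(322,275,o['tool_pos'][2]-.017,o))
print(w2px('side',[[.438,-.034,.253]]), w2px('side',[[.58,.055,.152],[.58,.055,0],[.56,.055,.152]]))
E
```

```text
yellow top edge [0.56874656 0.03763696 0.152     ]
yellow top edge [0.57828472 0.05626466 0.152     ]
yellow top edge [0.58882324 0.07518064 0.152     ]
[[ 2.66776167e-04 -9.72832031e-01 -2.31511917e-01  6.73088406e-02]
 [ 9.99999413e-01  5.02632704e-04 -9.59782922e-04 -3.70927956e-04]
 [ 1.05007303e-03 -2.31511525e-01  9.72831595e-01 -1.90707673e-01]
 [ 0.00000000e+00  0.00000000e+00  0.00000000e+00  1.00000000e+00]] [[371.64829954   0.         321.65412084]
 [  0.         371.64829954 243.40666603]
 [  0.           0.           1.        ]]
fingertip plane at px(322,275): [0.57975996 0.05289168 0.25330012]
[[307.90386457 194.9813193 ]] [[347.31604568 196.26222192]
 [343.58237329 251.12322606]
 [339.15797727 198.82350064]]
```

The wrist view puts the yellow top at (0.578, 0.056), and the fingers are right above it. I go down and dwell.

Request:
{"fn": "servo_tool", "kwargs": {"plan": [[0,0.02,0.1,0,0,0,0],[0,0.02,0.2,0,0,0,0],[0,0.02,0.35,0,0,0,0],[0,0.02,0.5,0,0,0,0],[0,0.02,0.62,0,0,0,0],[0,0.02,0.7,0,0,0,0],[0,0.02,0.74,0,0,0,0],[0,0.02,0.74,0,0,0,0],[0,0.02,0.74,0,0,0,0],[0,0.02,0.74,0,0,0,0],[0,0.02,0.74,0,0,0,0],[0,0.02,0.74,0,0,0,0]]}}

```text
time: 10.72
tool_pos: [0.58, 0.056, 0.197]
ee_rot: [3.141, 0.002, 3.142]
wrist_force: [-0.6, -0.5, -0.3]
width: 0.0005
finger_force: 0.0
```

Request:
{"fn": "servo_tool", "kwargs": {"plan": [[0,0,0,0,0,0,0],[0,0,0,0,0,0,0],[0,0,0,0,0,0,0],[0,0,0,0,0,0,0],[0,0,0,0,0,0,0],[0,0,0,0,0,0,0],[0,0,0,0,0,0,0],[0,0,0,0,0,0,0],[0,0,0,0,0,0,0],[0,0,0,0,0,0,0],[0,0,0,0,0,0,0],[0,0,0,0,0,0,0]]}}

```text
time: 11.72
tool_pos: [0.5796, 0.056, 0.1961]
ee_rot: [3.142, 0.0, 3.142]
wrist_force: [0.5, -0.2, 0.3]
width: 0.0007
finger_force: 0.0
```

Request:
{"fn": "servo_tool", "kwargs": {"plan": [[0,0,0,0,0,0,0],[0,0,0,0,0,0,0],[0,0,0,0,0,0,0],[0,0,0,0,0,0,0],[0,0,0,0,0,0,0],[0,0,0,0,0,0,0],[0,0,0,0,0,0,0],[0,0,0,0,0,0,0],[0,0,0,0,0,0,0],[0,0,0,0,0,0,0],[0,0,0,0,0,0,0],[0,0,0,0,0,0,0]]}}

```text
time: 12.72
tool_pos: [0.5796, 0.056, 0.1961]
ee_rot: [3.141, 0.0, -3.142]
wrist_force: [0.2, -0.6, -0.6]
width: 0.0005
finger_force: 0.0
```

Request:
{"fn": "servo_tool", "kwargs": {"plan": [[0,0,-0.3,0,0,0,0],[0,0,-0.7,0,0,0,0],[0,0,-1,0,0,0,0],[0,0,-1,0,0,0,0],[0,0,-1,0,0,0,0]]}}

```text
time: 13.13
tool_pos: [0.5806, 0.056, 0.2991]
ee_rot: [3.142, 0.006, -3.142]
wrist_force: [0.3, -0.2, -1.2]
width: 0.0002
finger_force: 0.0
```

Request:
{"fn": "servo_tool", "kwargs": {"plan": [[0.05,-0.3,0,0,0,0,0],[0.1,-0.6,0,0,0,0,0],[0.2,-0.9,0,0,0,0,0],[0.2,-0.9,0,0,0,0,0]]}}

```text
time: 13.47
tool_pos: [0.5579, -0.0384, 0.2939]
ee_rot: [-3.14, -0.004, 3.136]
wrist_force: [-0.2, 1.2, 0.1]
width: 0.0005
finger_force: 0.0
```

Request:
{"fn": "servo_tool", "kwargs": {"plan": [[0.05,-0.3,0,0,0,0,0],[0.1,-0.6,0,0,0,0,0],[0.2,-0.9,0,0,0,0,0],[0.2,-0.9,0,0,0,0,0]]}}

```text
time: 13.8
tool_pos: [0.5379, -0.1279, 0.2939]
ee_rot: [-3.141, -0.004, 3.136]
wrist_force: [-0.8, -0.0, -0.2]
width: 0.0005
finger_force: 0.0
```

Request:
{"fn": "servo_tool", "kwargs": {"plan": [[0.1,-0.3,0,0,0,0,0],[0.2,-0.6,0,0,0,0,0],[0.4,-0.8,0,0,0,0,0],[0.4,-0.8,0,0,0,0,0]]}}

```text
time: 14.13
tool_pos: [0.4974, -0.2062, 0.2946]
ee_rot: [3.141, -0.004, 3.137]
wrist_force: [0.5, 0.3, 0.2]
width: 0.0005
finger_force: 0.0
```

Request:
{"fn": "servo_tool", "kwargs": {"plan": [[0,-0.3,0.2,0,0,0,0],[0,-0.6,0.4,0,0,0,0],[0,-0.8,0.6,0,0,0,0],[0,-0.8,0.8,0,0,0,0],[0,-0.8,0.8,0,0,0,0],[0,-0.8,0.8,0,0,0,0]]}}

```text
time: 14.63
tool_pos: [0.4993, -0.2823, 0.2138]
ee_rot: [3.138, -0.004, -3.141]
wrist_force: [-0.7, 0.3, 0.1]
width: 0.0002
finger_force: 0.0
```

```bash
python3 - <<'E'
from h import *
o=robot.get_obs();print(o['time'],o['tool_pos'],o['joint_positions'])
b=save('wrist','w3');save('side','d3')
hsv=cv2.cvtColor(b,cv2.COLOR_RGB2HSV)
m=cv2.inRange(hsv,(3,170,130),(16,255,255));m[330:]=0
n,l,s,c=cv2.connectedComponentsWithStats(m)
for i in np.argsort(-s[1:,4])[:2]+1: print(s[i],c[i],wpx2w(*c[i],.028,o))
E
```

```text
14.6333 [ 0.49930927 -0.28228693  0.21380764] [-6.14028543e-01  1.41145278e-01  1.27261610e+00  1.01273168e-03
  1.73284906e+00 -2.18542646e+00]
[305 209  24  36 534] [317.58614232 222.62546816] [ 0.49897153 -0.28652929  0.028     ]
[590 164   5   3  10] [591.7 165.2] [0.42227227 0.04880446 0.028     ]
```

View pics/w3.png

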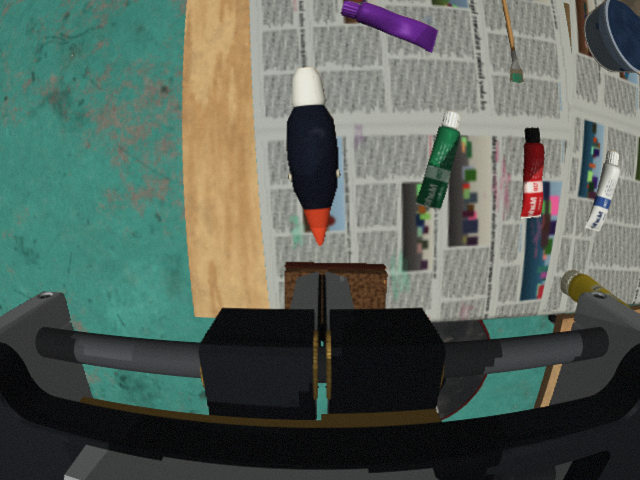

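The beak shows at (318,223) in the wrist view, which gives (0.499, -0.287), only 4 mm from the fingers. I go down to it.

Request:
{"fn": "servo_tool", "kwargs": {"plan": [[0,-0.03,0.2,0,0,0,0],[0,-0.03,0.4,0,0,0,0],[0,-0.03,0.6,0,0,0,0],[0,-0.03,0.8,0,0,0,0],[0,-0.03,0.8,0,0,0,0],[0,-0.03,0.8,0,0,0,0]]}}

```text
time: 15.23
tool_pos: [0.5, -0.2863, 0.1368]
ee_rot: [3.141, 0.0, -3.141]
wrist_force: [-1.1, 0.3, 0.9]
width: 0.0004
finger_force: 0.0
```

Request:
{"fn": "servo_tool", "kwargs": {"plan": [[0,0,0.1,0,0,0,0],[0,0,0.2,0,0,0,0],[0,0,0.35,0,0,0,0],[0,0,0.48,0,0,0,0],[0,0,0.56,0,0,0,0],[0,0,0.56,0,0,0,0],[0,0,0.56,0,0,0,0],[0,0,0.56,0,0,0,0],[0,0,0.56,0,0,0,0],[0,0,0.56,0,0,0,0],[0,0,0.56,0,0,0,0],[0,0,0.56,0,0,0,0]]}}

```text
time: 16.23
tool_pos: [0.4998, -0.2872, 0.0805]
ee_rot: [-3.141, 0.001, 3.142]
wrist_force: [0.0, -0.9, -0.1]
width: 0.0004
finger_force: 0.0
```

Request:
{"fn": "servo_tool", "kwargs": {"plan": [[0,0,0,0,0,0,0],[0,0,0,0,0,0,0],[0,0,0,0,0,0,0],[0,0,0,0,0,0,0],[0,0,0,0,0,0,0],[0,0,0,0,0,0,0],[0,0,0,0,0,0,0],[0,0,0,0,0,0,0]]}}

```text
time: 16.9
tool_pos: [0.4996, -0.287, 0.08]
ee_rot: [3.142, -0.0, 3.142]
wrist_force: [0.3, -0.4, 0.2]
width: 0.0006
finger_force: 0.0
```

```bash
python3 - <<'E'
from h import *
o=robot.get_obs();print(o['time'],o['tool_pos'],o['wrist_force'])
a=save('side','d4');cv2.imwrite('pics/c4.png',cv2.resize(a[180:480,200:500],None,fx=2,fy=2)[:,:,::-1])
E
```

```text
16.9 [ 0.49956436 -0.28700732  0.08003499] [ 0.30324185 -0.41390086  0.1639014 ]
```

View pics/c4.png

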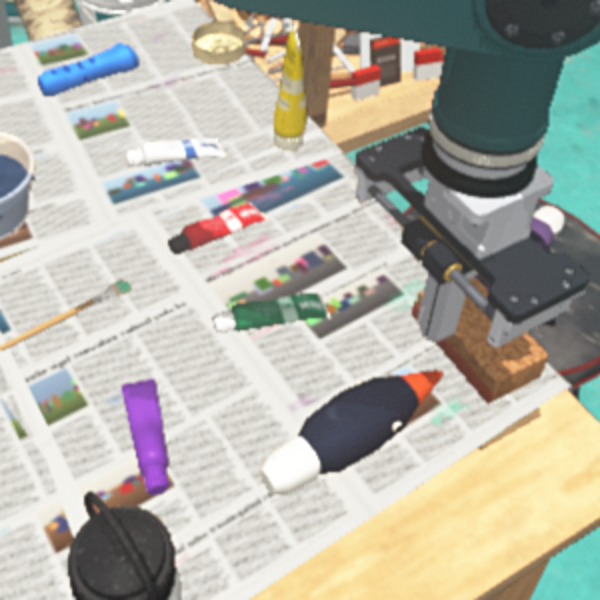

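The side view shows the fingers hovering clear above the beak (tip at crop (435,340), beak at (423,385)), and nothing has moved. I lower a little further, to about 2 cm above the beak, then hand in.

Request:
{"fn": "servo_tool", "kwargs": {"plan": [[0,0,0.04,0,0,0,0],[0,0,0.08,0,0,0,0],[0,0,0.1,0,0,0,0],[0,0,0.1,0,0,0,0],[0,0,0.1,0,0,0,0],[0,0,0.1,0,0,0,0],[0,0,0.1,0,0,0,0],[0,0,0.1,0,0,0,0],[0,0,0.1,0,0,0,0]]}}

```text
time: 17.7
tool_pos: [0.4997, -0.2871, 0.0702]
ee_rot: [-3.141, 0.0, 3.142]
wrist_force: [0.4, -0.0, 0.5]
width: 0.0003
finger_force: 0.0
```

```bash
python3 -c "
from bench import robot
print(robot.get_obs()['tool_pos']);print(robot.close_job())"
```

```text
[ 0.49968479 -0.28707047  0.07024196]
the job is handed in; nothing more can be done
None
```

I pointed at the red tube and then the yellow tube for over two seconds each, and handed the job in at 17.7 s still pointing at the beak; I saw no contact or moved object, but no verdict was returned, and the fingertips looked 2–3 cm higher in the side camera than the reported tool position implies.

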